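# Latch the hold-down frame over a board and shut the test box

### The arm

A 7-joint arm with a two-finger parallel gripper is mounted at the origin on a cart in front of the work surface, level with it; the furniture and walls round the work are solid. World frame = base frame: x ahead of the robot, y to its left, z up, the work surface at z = 0. Lengths are in mm, angles in rad, forces in N, time in s.
With the tool pointing down it reaches from about 400 to 925 mm from the base axis. Payload 5.6 kg.
Tool frame: the origin (TCP) lies midway between the tips of the shut fingers; the grasp point (between the pads) lies 19 mm behind it; z points along the fingers, y is the line along which they close (so a half turn about z gives the same grasp; the last joint's range is limited). The gripper opens to 85 mm and grips with 20 to 120 N. Pads are 22 mm wide; open, the fingers measure 114 mm over their backs; the gripper's body (76 mm by 85 mm) begins 54 mm behind the grasp point. The pads swing forward as they close: fully open they stand 13 mm farther back than shut.
Start: joints at [1.109, 0.468, -0.012, 1.603, 0.006, 1.071, -0.056], TCP at [264.293, -593.85, 231.29] pointing down, gripper open.
Joint ranges: [-2.53, 2.53], [-0.31, 2.02], [-1.57, 1.55], [0.28, 2.44], [-1.29, 4.43], [0.15, 1.84], [-2.92, 2.92]. Speed limits (rad/s): [2.57, 2.57, 3.14, 3.14, 3.14, 3.14, 3.14].

### API

Orientations are given as a rotation vector (axis times angle).
In Python, from rig import arm gives the robot as it stands. The module is installed in compiled form; this text tells all that it offers.
- The arm moves only by the tool play_rows, never from a script. Its argument "plan" is a list of rows, each a list of 5 numbers: the finger opening in m, from 0 to 0.0854, then the shift along the tool's x, y, z in m, then the turn about the tool's z in degrees. In form: [[fingers, x, y, z, twist], ...]. A call has 1 to 20 rows; each row shifts and turns the commanded pose from where the row before left it, along the tool's axes as they then stand; what a row does not reach is not made up. A row lasts 1/10 s, in which the tool goes at most 50 mm and 8.59 degrees, less where a joint would pass 70% of its speed; a pose out of reach is approached as far as the arm can. A call with a gripper value outside its range is refused whole. The fingers move at their own pace and stop on an object; "squeeze" is the grip in N (left out, the last holds). Time passes only in rows, so rows that do not move let the fingers close. It gives the time, the measured TCP pose, the force, the opening and the grip force at its end, in the units of the state.
- arm.state(): the state, without advancing time (a new reading comes with each control period).
- arm.camera(name): name is "scene" or "top" or "wrist"; returns the picture (400x640x3 uint8, blue, green, red); there is no depth.
- arm.calibration(name): a dict with "fx", "fy", "cx", "cy" (pixels), "D" ([k1, k2, p1, p2, k3] as OpenCV has them; the pictures are not rectified), "T" (4x4, takes a point from camera to world coordinates); the wrist camera has in their place "T_tool_cam" (4x4, takes a point from camera to tool coordinates, whose origin is the TCP and whose axes are the flange's). Camera axes: x right, y up, looking along -z (the intrinsics and any distortion apply to the point x, -y, -z); pixel columns grow to the right and rows downward; lengths in mm; the calibration is good to about 2 mm. A picture is of the moment at which its call begins: read the wrist's pose just before it. calibration takes no time and is no camera call.
- arm.sign_off(): hands the job in; it is judged then, once.
The state is a dict: "time": time; "qpos": joint angles; "qd": joint speeds; "tau": joint torques, N m; "eef_pos": TCP position; "orientation": TCP orientation; "wrist_force": force on the tool from outside, world axes, zero at the start; "ft_torque": the same for the moment, N m; "grip_width": finger opening in mm; "gripper_force": force on a finger pad.
Only numpy, scipy, OpenCV 4.12 (cv2) and the standard library are available. Lean on these libraries where they do the work, as an engineer would, in place of code of your own. Each camera call takes 0.05 s, during which the arm holds its last target. There are 200 camera calls.

### The job

Make the shielded test box ready for a measurement, only by pushing with the fingertips or the outside of the fingers: first fold the upright hold-down frame down onto the circuit board and press its red tab until the catch keeps it down, then swing the open cover fully shut over it. Push gently; pinch and lift nothing, do not touch the board itself, and leave the things lying around where they are.

Things in the scene. Friction and masses are not known exactly. Their poses are not given: they have to be found in the camera images.
- test_box: Grey metal box fixed to the bench, 126 (x) x 170 (y) x 56 mm high to the rim, walls 4 mm. Origin: centre of its underside. x points from its front (lamp side) to its back, y to its left, z up. Inside: tan probe plate at z = 24 mm, white nest posts. Frame hinge near the left wall; catch, a dark sprung nose, at x = -14, y = -57 to -68, top z = 54 mm; cover hinged on the back rim.
- frame (a joint): Hold-down frame: aluminium ladder 70 mm wide (box x -35 to 35), 100 long, 6 thick, then a 30 mm tongue with a red tab. Rad: 1.5 to 1.75 at the start (upright), 0 = folded down level. Stays where left (0.05 N m). Over the last 0.1 rad sprung probes and catch resist: 6 to 10 N on the tab takes it to -0.02, where the catch snaps; then it stays below 0.01. Let go early, it springs back above 0.04.
- frame_tab (a point): Middle of the outer face of the red tab, a pad 24 (along the hinge) x 18 mm standing 7 mm proud of the frame's tongue, 114 mm from the hinge axis. Folded down it lies at x = -14, y = -44, z = 52 mm of the box, 4 mm below the rim, 37 mm inside the right wall. Its z is the normal of that face: up when folded, to the left (outward) when upright. This is the face to push.
- frame_hinge (a point): Point on the frame's hinge axis, which runs along the box's x (box x = -14, y = 70, z = 42 mm). While the frame stands up the cover cannot close.
- cover (a joint): Shielding cover, aluminium plate 132 (hinge to free edge) x 172 x 4 mm, dark absorber inside. Hinge along the box's y at the back rim. Rad: 1.47 to 1.7 at the start (standing up, free edge about 185 mm above the bench), stop at 1.75; 0 = shut, flat on the rim's springy gasket, upper face at z = 61.5 mm. Stiff hinge (0.16 N m): stays at any angle, push it all the way, about 2 N at the edge.
- cover_edge (a point): Middle of the cover's free edge, on the outer face (the upper face when shut; the face away from the robot when open), 132 mm from the hinge axis.
- cover_hinge (a point): Middle of the cover's hinge axis, at the back rim of the box (box x = 66, y = 0, z = 57 mm).
- board: Loose green circuit board under test, 50 (x) x 70 (y) x 10 mm high, in the nest of the box. Origin: centre of its underside; it rests on the sprung probes with its origin at x = 0, y = 5, z = 33 mm of the box and goes down to z = 29 mm when the frame is latched.
- tweezers: Loose steel tweezers, 14 x 116 x 10 mm, lying right of the box. Not part of the job.
- cutters: Loose side cutters with red grips, 34 x 113 x 10 mm, lying to the right. Not part of the job.
- screwdriver: Loose small screwdriver with a teal handle, 20 x 162 x 18 mm, behind the box. Not part of the job.
- flux_tin: Loose round tin with a green lid, 79 mm across, 24 mm high, behind the box to the right. Not part of the job.
- next_board: Loose green interface board, 36 x 60 x 5 mm, in front of the box to the left. Not part of the job.
- jar: Loose small amber jar with a black lid, 21 mm across, 32 mm high, to the left. Not part of the job.
- solder_spool: Loose reel of solder wire, 49 x 68 x 36 mm, to the left. Not part of the job.
Things that resemble listed ones, but are neither listed nor needed, are in the scene too. Leave any brown look-alike of the board alone.

How it is judged:
By the outcome, as a careful person would: the job done as asked, in the order asked, and still so for the second after the job is handed in, with the robot touching nothing.
It also fails if it takes over 58 s, if anything falls off the work surface, if the arm or the gripper's body presses on something with over 40 N, if the wrist force passes 120 N, or if a joint passes its speed limit or range.

## Working session

There is one attempt and no reset: what is moved stays moved. The work goes in short steps, Python scripts to look and compute and a tool call to move; the robot and the scene stay as the last step left them, time stands still between calls to the robot, and variables do not carry over. Pictures are saved under pics/ and viewed, at most 12 in all, crops included, and the job is handed in when it is done.

Besides the shell and the picture viewer there is one more tool, called as name(argument=value, ...), one argument or row to a line, values as JSON. play_rows: Moves the arm, as the interface text tells. Its arguments: {"type":"object","properties":{"plan":{"type":"array","items":{"type":"array","items":{"type":"number"}}},"squeeze":{"type":"number"}},"required":["plan"]}

```bash
mkdir -p pics
python3 - <<'E'
from rig import arm
import cv2,json
s=arm.state();print({k:s[k] for k in("time","eef_pos","orientation","wrist_force","grip_width")})
for n in("scene","top"):
    cv2.imwrite(f"pics/{n}0.png",arm.camera(n)); c=arm.calibration(n);print(n,c)
print(arm.calibration("wrist"))
E
```

```text
{'time': 0.0, 'eef_pos': array([ 264.02176164, -593.33927616,  230.31640587]), 'orientation': array([-3.07127893e+00, -6.52536155e-01,  7.87061285e-04]), 'wrist_force': array([0.34848687, 0.62967489, 0.44552032]), 'grip_width': 85.111283949496}
scene {'fx': 513.4378677344149, 'fy': 513.4378677344149, 'cx': 323.72375303093406, 'cy': 203.43091285178127, 'D': array([-0.05465414,  0.        ,  0.        ,  0.        ,  0.        ]), 'T': array([[ 8.52769527e-01,  2.42355593e-01, -4.62653111e-01,
        -5.34111220e+01],
       [-5.21620132e-01,  3.50439719e-01, -7.77884594e-01,
        -1.36230512e+03],
       [-2.63926562e-02,  9.04685454e-01,  4.25261870e-01,
         6.22964446e+02],
       [ 0.00000000e+00,  0.00000000e+00,  0.00000000e+00,
         1.00000000e+00]])}
top {'fx': 410.6313064095075, 'fy': 410.6313064095075, 'cx': 323.96441800743685, 'cy': 206.60372180717258, 'D': array([-0.06549587,  0.        ,  0.        ,  0.        ,  0.        ]), 'T': array([[ 2.39494138e-02,  9.99170768e-01, -3.29272169e-02,
         4.86678565e+02],
       [-9.99662604e-01,  2.42664847e-02,  9.26372984e-03,
        -3.36819738e+02],
       [ 1.00550759e-02,  3.26942465e-02,  9.99414820e-01,
         1.31712716e+03],
       [ 0.00000000e+00,  0.00000000e+00,  0.00000000e+00,
         1.00000000e+00]])}
{'fx': 313.81929138859823, 'fy': 313.81929138859823, 'cx': 315.46875888892475, 'cy': 198.2230708185823, 'D': array([-0.02554384,  0.        ,  0.        ,  0.        ,  0.        ]), 'T_tool_cam': array([[-3.00584805e-04,  9.48022807e-01,  3.18202243e-01,
         8.27223053e+01],
       [ 9.99999132e-01,  6.93155197e-04, -1.12048988e-03,
         9.58379146e-02],
       [-1.28281350e-03,  3.18201630e-01, -9.48022192e-01,
        -1.42710908e+02],
       [ 0.00000000e+00,  0.00000000e+00,  0.00000000e+00,
         1.00000000e+00]])}
```

View pics/scene0.png

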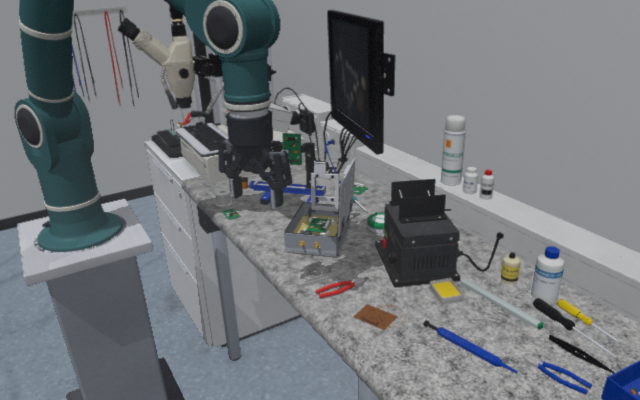

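View pics/top0.png

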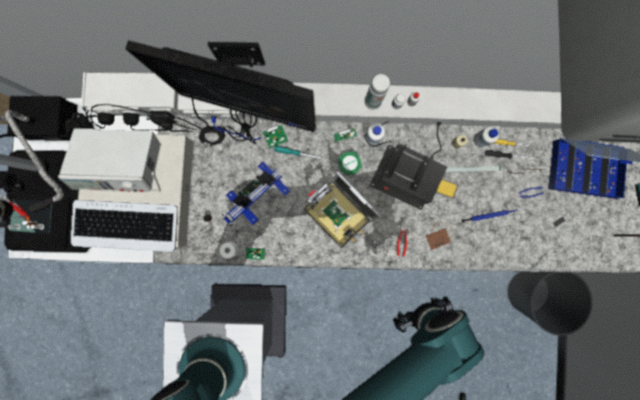

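The overview shows the box near top px (340,215) and scene px (320,225), with the frame and cover upright. I'll crop and enlarge both.

Run:
```python
import cv2
a=cv2.imread("pics/top0.png")[160:260,290:390];cv2.imwrite("pics/topc.png",cv2.resize(a,(600,600),interpolation=cv2.INTER_CUBIC))
a=cv2.imread("pics/scene0.png")[135:265,270:380];cv2.imwrite("pics/scenec.png",cv2.resize(a,(507,600),interpolation=cv2.INTER_CUBIC))
```

```text
(no output)
```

View pics/topc.png

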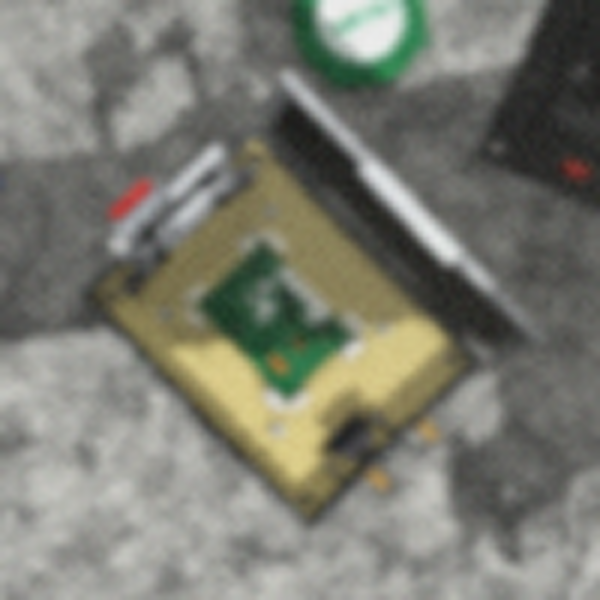

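View pics/scenec.png

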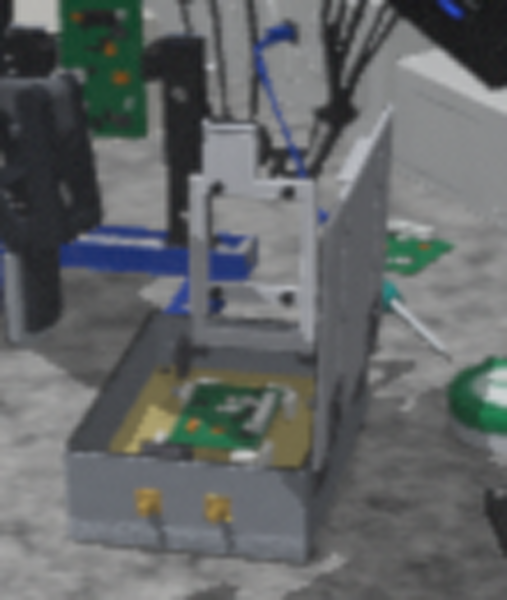

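```bash
cat > geo.py <<'E'
import numpy as np,cv2
from rig import arm
def proj(P,c):
    P=np.atleast_2d(P);T=c["T"];q=(P-T[:3,3])@T[:3,:3]; q=q*[1,-1,-1]
    K=np.array([[c["fx"],0,c["cx"]],[0,c["fy"],c["cy"]],[0,0,1]])
    return cv2.projectPoints(q.reshape(-1,1,3),np.zeros(3),np.zeros(3),K,c["D"])[0][:,0]
def cov(t,r,y,n=4.5): return [66-r*np.cos(t)+n*np.sin(t),y,57+r*np.sin(t)+n*np.cos(t)]
def frm(t,r,x,n): return [x,70-r*np.cos(t)+n*np.sin(t),42+r*np.sin(t)+n*np.cos(t)]
def W(p,P): 
    c,s=np.cos(p[2]),np.sin(p[2]);return np.atleast_2d(P)@np.array([[c,s,0],[-s,c,0],[0,0,1]])+[p[0],p[1],0]
E
cat > fit.py <<'E'
from geo import *
from scipy.optimize import least_squares
ct,cs=arm.calibration("top"),arm.calibration("scene")
top=np.array([[95,290],[310,520],[478,362],[255,140],[285,75],[537,337],[131,200],[275,317]])/6+[290,160]
sc=np.array([[68,455],[70,545],[310,560],[392,107],[320,225],[230,123]])/4.609+[270,135]
def pts(p):
    f,c=p[3],p[4]
    t=[[-63,85,56],[-63,-85,56],[63,-85,56],[63,85,56],cov(c,132,86,2.5),cov(c,132,-86,2.5),frm(f,114,-14,8),[0,5,43]]
    s=[[-63,-85,56],[-63,-85,0],[63,-85,0],cov(c,132,86,2),cov(c,132,-86,2),frm(f,130,-14,0)]
    return W(p,t),W(p,s)
def res(p):
    a,b=pts(p);return np.r_[(proj(a,ct)-top).ravel(),(proj(b,cs)-sc).ravel()]
r=least_squares(res,[450,-370,-.82,1.6,1.57],loss="soft_l1",x_scale=[10,10,.1,.1,.1]);p=r.x
print(p);print(res(p).reshape(-1,2).round(1).tolist())
print("tab",W(p,frm(p[3],114,-14,10)),"edge",W(p,cov(p[4],132,0)),"tabdown",W(p,[-14,-44,52]))
E
python3 fit.py
```

```text
[ 507.57144679 -390.5254602    -0.7753117     1.7120447     1.61253029]
[[-2.4, -0.2], [0.4, 1.2], [1.7, -1.2], [0.4, -3.7], [-0.5, -0.6], [1.0, 0.4], [0.5, -0.5], [0.3, -0.3], [-1.4, -1.3], [-0.4, -0.1], [-0.5, 1.7], [-1.3, -1.4], [0.6, 0.0], [-0.3, -0.3]]
tab [[ 564.73119175 -312.19909652  153.45688496]] edge [[ 561.85327049 -443.72315915  188.69731463]] tabdown [[ 466.7753022  -412.15124543   52.        ]]
```

Run:
```python
from geo import *
from scipy.optimize import least_squares
ct,cs=arm.calibration("top"),arm.calibration("scene")
for a,b in(([315,128],[382,147]),([315,95],[382,22])):
    r=least_squares(lambda P:np.r_[(proj(P,ct)-a).ravel(),(proj(P,cs)-b).ravel()],[700,-310,300.]);print(r.x,r.fun)
```

```text
[ 749.13783165 -319.34891957  170.48823437] [ 0.9073745  -1.2890087  -1.48072472  0.25349749]
[ 742.23651186 -321.57394401  491.70194133] [ 0.42203756 -0.56070072 -0.81635885  0.17601925]
```

The monitor's near corner is at about (749,-319), which leaves clearance. Next I twist the tool to line up with the box and move above it to refine the fit.

play_rows(
  plan=[
    [0, 0, 0, 0, -7.2],
    [0, 0, 0, 0, -7.2],
    [0, 0, 0, 0, -7.2],
    [0, 0.035, 0.002, 0, 0],
    [0, 0.04, 0.002, 0, 0],
    [0, 0.04, 0.002, 0, 0],
    [0, 0.04, 0.002, 0, 0],
    [0, 0.04, 0.002, 0, 0],
    [0, 0.04, 0.001, 0, 0],
    [0, 0.04, 0.001, 0, 0],
    [0, 0, 0, 0, 0],
    [0, 0, 0, 0, 0],
  ],
)

```text
time: 1.3
eef_pos: [465.9, -404.7, 230.8]
orientation: [-2.894, -1.221, 0.001]
wrist_force: [-1.0, -0.8, 0.6]
grip_width: 0.3
gripper_force: 0.0
```

Run:
```python
from rig import arm
import cv2,pickle
s=arm.state();im=arm.camera("wrist");cv2.imwrite("pics/w1.png",im);pickle.dump(s,open("w1.pkl","wb"))
print(s["time"],s["eef_pos"],s["orientation"],s["wrist_force"],s["grip_width"],s["qpos"])
```

```text
1.3 [ 465.92241891 -404.66615065  230.83143707] [-2.89387575e+00 -1.22084023e+00  7.46413020e-04] [-0.95592453 -0.78179102  0.5781639 ] 0.25290993946579554 [ 0.79248368  0.42327819 -0.17354261  1.678505    0.08199685  1.047786
 -0.17946132]
```

View pics/w1.png

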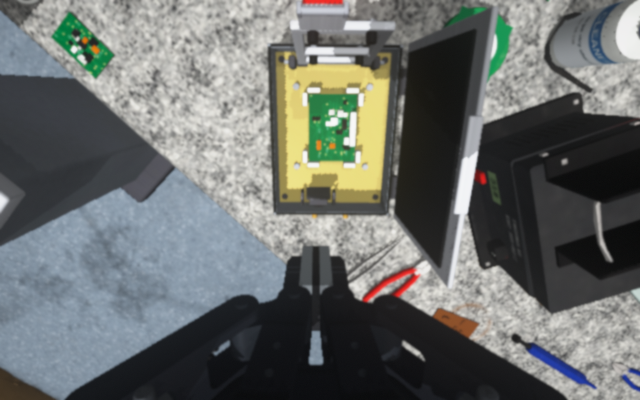

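The wrist view shows the whole box. The rim corners are at (270,46), (276,214), (390,213) and (401,45), the cover edge runs (491,8) to (449,286), the red tab is at (323,3), and the board is at (333,128).

```bash
cat > fit2.py <<'E'
from geo import *
import pickle
from scipy.optimize import least_squares
from scipy.spatial.transform import Rotation as R
s=pickle.load(open("w1.pkl","rb"));c=dict(arm.calibration("wrist"))
M=np.eye(4);M[:3,:3]=R.from_rotvec(s["orientation"]).as_matrix();M[:3,3]=s["eef_pos"];c["T"]=M@c["T_tool_cam"]
px=np.array([[270,46],[276,214],[390,213],[401,45],[491,8],[449,286],[324,1.5],[333,128],[290,26],[394,26]])
def pts(p):
    f,v=p[3],p[4]
    return W(p,[[-63,85,56],[-63,-85,56],[63,-85,56],[63,85,56],cov(v,132,86,2.5),cov(v,132,-86,2.5),frm(f,114,-14,7),[0,5,43],frm(f,100,-35,3),frm(f,100,35,3)])
res=lambda p:(proj(pts(p),c)-px).ravel()
p=least_squares(res,[507,-390,-.775,1.7,1.6],loss="soft_l1",x_scale=[10,10,.1,.1,.1]).x
print(p);print(res(p).reshape(-1,2).round(1).tolist())
np.save("p.npy",p)
Z=M[:3,:3]
print("tooly angle",np.arctan2(Z[1,1],Z[0,1]),Z[:,2])
for n,P in(("tab",frm(p[3],114,-14,10)),("edge",cov(p[4],132,0)),("tabdown",[-14,-44,52])):
    w=W(p,P)[0];print(n,P,w,"tool delta",Z.T@(w-s["eef_pos"]))
E
python3 fit2.py
```

```text
[ 507.67037573 -389.14789362   -0.76924324    1.69606895    1.60987143]
[[-3.2, -1.1], [-1.2, 2.3], [0.4, 2.9], [2.4, -0.4], [0.1, -1.8], [-0.1, 2.5], [-1.7, 9.0], [0.2, 2.8], [0.2, -0.7], [1.4, -0.8]]
tooly angle -0.7723628310863262 [-7.24755178e-04  4.95171822e-04 -9.99999615e-01]
tab [-14, np.float64(94.16539237763936), np.float64(153.85720276868508)] [ 563.11292412 -311.75768139  153.85720277] tool delta [134.38101302   4.8463176   76.94977099]
edge [np.float64(75.65316631353278), 0, np.float64(188.72344658458977)] [ 562.02243023 -441.77161208  188.72344658] tool delta [40.4904815  94.76262383 42.01995171]
tabdown [-14, -44, 52] [ 467.00621684 -411.02084912   52.        ] tool delta [ -3.76831675   5.36540862 178.82743603]
```

The second fit agrees with the first within 2 mm, and the tool axes line up with the box: tool x is box +y, tool y is box +x. The TCP sits at box (-19,-40,231). Next I go behind the tab.

play_rows(
  plan=[
    [0, 0.035, 0.001, 0, 0],
    [0, 0.035, 0.001, 0, 0],
    [0, 0.035, 0.001, 0, 0],
    [0, 0.035, 0.001, 0, 0],
    [0, 0.035, 0.001, 0, 0],
    [0, 0, 0, 0.027, 0],
    [0, 0, 0, 0.027, 0],
    [0, 0, 0, 0.027, 0],
    [0, -0.01, 0, 0, 0],
    [0, -0.01, 0, 0, 0],
    [0, 0, 0, 0, 0],
  ],
)

```text
time: 2.45
eef_pos: [576.0, -302.4, 151.9]
orientation: [2.896, 1.209, -0.0]
wrist_force: [-0.0, -0.3, 0.0]
grip_width: -0.3
gripper_force: 0.0
```

play_rows(
  plan=[
    [0, -0.011, 0, -0.001, 0],
    [0, -0.011, 0, -0.001, 0],
    [0, -0.01, 0, -0.001, 0],
    [0, -0.011, 0, 0.001, 0],
    [0, -0.012, 0, 0.001, 0],
    [0, -0.011, 0, 0.003, 0],
    [0, -0.011, 0, 0.003, 0],
    [0, -0.01, 0, 0.005, 0],
    [0, -0.01, 0, 0.005, 0],
    [0, 0, 0, 0, 0],
  ],
)

```text
time: 3.45
eef_pos: [507.3, -369.3, 134.0]
orientation: [-2.897, -1.213, 0.003]
wrist_force: [-0.0, 0.2, 0.6]
grip_width: 0.3
gripper_force: 0.0
```

Run:
```python
from rig import arm
import cv2
a=arm.camera("scene")[95:265,220:380];b=arm.camera("wrist")
cv2.imwrite("pics/m2.png",cv2.hconcat([cv2.resize(a,(376,400),interpolation=cv2.INTER_CUBIC),cv2.resize(b[:, 140:560],(420,400))]))
```

```text
(no output)
```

View pics/m2.png

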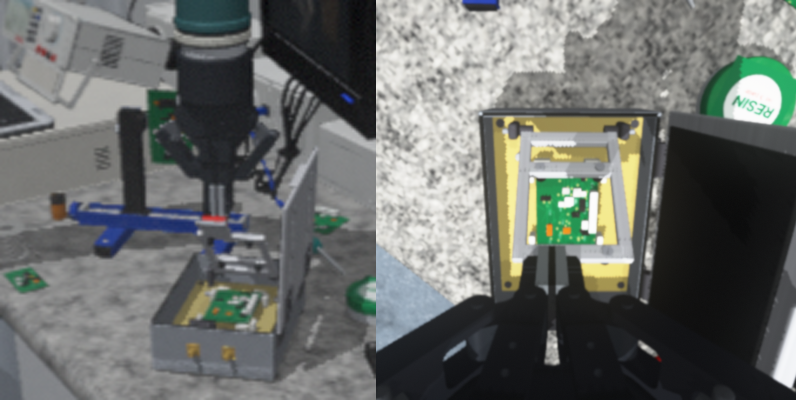

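The frame is following the finger and stands at about 0.9 rad, with the tab under the tip (left panel near (212,220)). I continue along the arc.

play_rows(
  plan=[
    [0, -0.008, 0, 0.006, 0],
    [0, -0.008, 0, 0.006, 0],
    [0, -0.007, 0, 0.009, 0],
    [0, -0.007, 0, 0.009, 0],
    [0, -0.006, 0, 0.01, 0],
    [0, -0.005, 0, 0.01, 0],
    [0, -0.006, 0, 0.006, 0],
    [0, -0.006, 0, 0.006, 0],
    [0, -0.006, 0, 0.003, 0],
    [0, 0, 0, 0, 0],
  ],
)

```text
time: 4.55
eef_pos: [467.0, -411.0, 69.8]
orientation: [-2.897, -1.215, 0.002]
wrist_force: [0.0, 0.5, 0.4]
grip_width: 0.2
gripper_force: 0.0
```

```bash
cat > where.py <<'E'
from geo import *
p=np.load("p.npy");s=arm.state();d=s["eef_pos"]-[p[0],p[1],0]
c,n=np.cos(p[2]),np.sin(p[2]);print("box",[round(v,1) for v in(c*d[0]+n*d[1],-n*d[0]+c*d[1],d[2])],s["wrist_force"].round(1),s["time"])
E
python3 where.py
```

```text
box [np.float64(-14.1), np.float64(-44.0), np.float64(69.8)] [0.  0.5 0.4] 4.55
```

play_rows(
  plan=[
    [0, 0.003, 0, 0.004, 0],
    [0, 0, 0, 0.004, 0],
    [0, 0, 0, 0.004, 0],
    [0, 0, 0, 0.003, 0],
    [0, 0, 0, 0.002, 0],
    [0, 0, 0, 0.001, 0],
    [0, 0, 0, 0, 0],
  ],
)

```text
time: 5.25
eef_pos: [470.3, -408.1, 52.3]
orientation: [2.896, 1.217, 0.0]
wrist_force: [-0.2, -0.7, 1.8]
grip_width: -0.2
gripper_force: 1.1
```

play_rows(
  plan=[
    [0, 0, 0, 0.001, 0],
    [0, 0, 0, 0.001, 0],
    [0, 0, 0, 0, 0],
  ],
)

```text
time: 5.55
eef_pos: [470.2, -408.2, 50.4]
orientation: [2.896, 1.217, -0.0]
wrist_force: [-0.9, -1.7, 2.7]
grip_width: 0.0
gripper_force: 1.9
```

play_rows(
  plan=[
    [0, 0, 0, 0.001, 0],
    [0, 0, 0, 0, 0],
  ],
)

```text
time: 5.75
eef_pos: [470.2, -408.2, 49.4]
orientation: [2.896, 1.217, -0.0]
wrist_force: [-1.4, -2.4, 5.0]
grip_width: -0.2
gripper_force: 2.3
```

play_rows(
  plan=[
    [0, 0, 0, 0.001, 0],
    [0, 0, 0, 0, 0],
  ],
)

```text
time: 5.95
eef_pos: [470.2, -408.3, 48.4]
orientation: [2.896, 1.217, -0.0]
wrist_force: [-2.1, -0.7, 4.8]
grip_width: -0.3
gripper_force: 2.4
```

play_rows(
  plan=[
    [0, 0, 0, 0.001, 0],
    [0, 0, 0, 0, 0],
  ],
)

```text
time: 6.15
eef_pos: [470.2, -408.3, 47.5]
orientation: [2.896, 1.217, -0.0]
wrist_force: [-1.2, -1.4, 4.8]
grip_width: 0.1
gripper_force: 2.6
```

play_rows(
  plan=[
    [0, 0, 0, 0.001, 0],
    [0, 0, 0, 0, 0],
  ],
)

```text
time: 6.35
eef_pos: [470.1, -408.4, 46.6]
orientation: [2.896, 1.217, -0.0]
wrist_force: [-1.9, -1.9, 7.0]
grip_width: -0.1
gripper_force: 3.1
```

play_rows(
  plan=[
    [0, 0, 0, 0.001, 0],
    [0, 0, 0, 0, 0],
  ],
)

```text
time: 6.55
eef_pos: [470.2, -408.4, 46.2]
orientation: [2.896, 1.217, -0.001]
wrist_force: [-2.1, -1.1, 10.1]
grip_width: -0.1
gripper_force: 5.2
```

```bash
python3 where.py
python3 - <<'E'
from rig import arm
import cv2
a=arm.camera("scene")[175:265,270:380];b=arm.camera("wrist")
cv2.imwrite("pics/m3.png",cv2.hconcat([cv2.resize(a,(440,360),interpolation=cv2.INTER_CUBIC),cv2.resize(b[80:320,180:420],(360,360))]))
E
```

```text
box [np.float64(-13.6), np.float64(-39.9), np.float64(46.2)] [-2.1 -1.1 10.1] 6.55
```

View pics/m3.png

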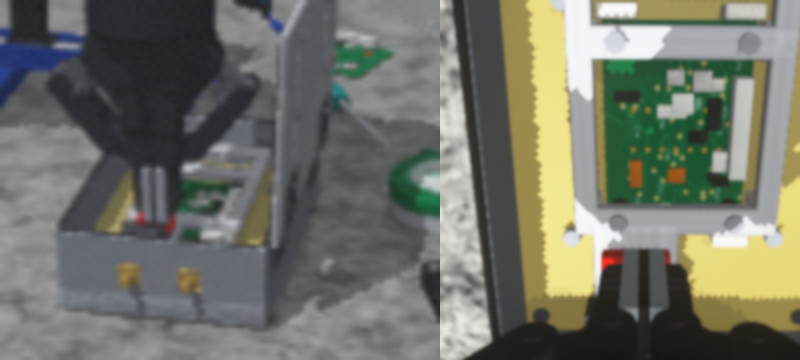

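The tip is on the red tab and the frame is level. The force is now rising steeply, so I press slightly more and release in stages, reading the force to tell whether the catch holds.

play_rows(
  plan=[
    [0, 0, 0, 0.001, 0],
    [0, 0, 0, 0, 0],
    [0, 0, 0, 0, 0],
  ],
)

```text
time: 6.95
eef_pos: [470.2, -408.5, 46.0]
orientation: [2.896, 1.216, -0.001]
wrist_force: [-4.4, 0.5, 15.0]
grip_width: 0.2
gripper_force: 7.9
```

play_rows(
  plan=[
    [0, 0, 0, -0.002, 0],
    [0, 0, 0, -0.001, 0],
    [0, 0, 0, 0, 0],
  ],
)

```text
time: 7.25
eef_pos: [470.2, -408.3, 47.6]
orientation: [2.896, 1.217, -0.0]
wrist_force: [-1.6, -1.3, 5.5]
grip_width: -0.1
gripper_force: 2.8
```

play_rows(
  plan=[
    [0, 0, 0, -0.001, 0],
    [0, 0, 0, -0.001, 0],
    [0, 0, 0, 0, 0],
  ],
)

```text
time: 7.55
eef_pos: [470.2, -408.2, 49.4]
orientation: [2.896, 1.217, -0.0]
wrist_force: [-1.8, -3.1, 5.2]
grip_width: -0.1
gripper_force: 2.3
```

```bash
python3 where.py
```

```text
box [np.float64(-13.7), np.float64(-39.7), np.float64(49.4)] [-1.8 -3.1  5.2] 7.55
```

play_rows(
  plan=[
    [0, 0, 0, -0.002, 0],
    [0, 0, 0, -0.001, 0],
    [0, 0, 0, 0, 0],
  ],
)

```text
time: 7.85
eef_pos: [470.5, -407.3, 52.2]
orientation: [-2.895, -1.218, -0.0]
wrist_force: [0.4, -0.8, 2.7]
grip_width: 0.1
gripper_force: 1.5
```

play_rows(
  plan=[
    [0, 0, 0, -0.003, 0],
    [0, 0, 0, -0.003, 0],
    [0, 0, 0, 0, 0],
  ],
)

```text
time: 8.15
eef_pos: [470.5, -407.4, 58.4]
orientation: [-2.896, -1.218, -0.0]
wrist_force: [-0.1, -0.4, 0.2]
grip_width: 0.2
gripper_force: 0.0
```

play_rows(
  plan=[
    [0, 0, 0, -0.02, 0],
    [0, 0, 0, -0.03, 0],
    [0, -0.03, 0, -0.03, 0],
    [0, -0.03, 0, -0.03, 0],
    [0, 0, 0, 0, 0],
    [0, 0, 0, 0, 0],
  ],
)

```text
time: 8.75
eef_pos: [427.9, -451.3, 168.9]
orientation: [2.896, 1.214, 0.001]
wrist_force: [0.3, -0.3, -0.6]
grip_width: -0.3
gripper_force: 0.0
```

```bash
python3 where.py
python3 - <<'E'
from rig import arm
import cv2,pickle
pickle.dump(arm.state(),open("w4.pkl","wb"));b=arm.camera("wrist");cv2.imwrite("pics/w4full.png",b)
cv2.imwrite("pics/w4.png",cv2.resize(b[20:300,200:520],(686,600),interpolation=cv2.INTER_CUBIC))
E
```

```text
box [np.float64(-14.1), np.float64(-100.2), np.float64(168.9)] [ 0.3 -0.3 -0.6] 8.75
```

View pics/w4.png

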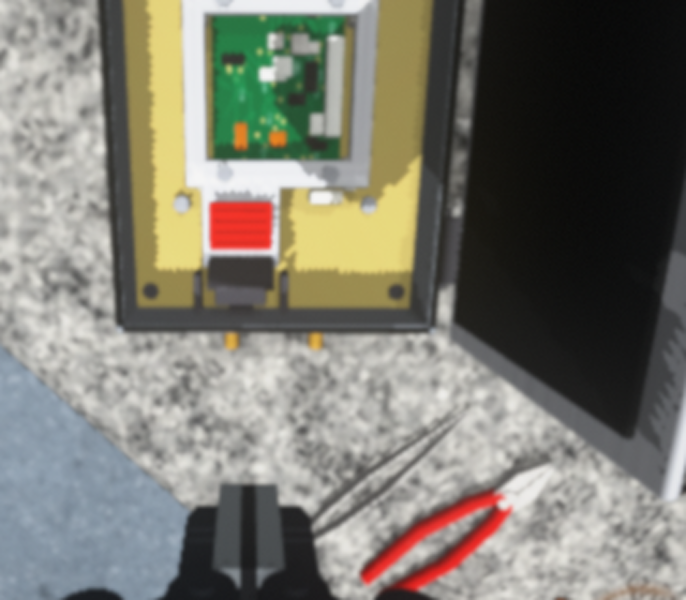

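The frame is down with the tongue end at the dark catch (about (240,265)), but the picture doesn't show whether it is latched. I'll probe the rest height: unlatched would make contact at z≥56, latched at ≤53.

play_rows(
  plan=[
    [0, 0.03, 0, 0.03, 0],
    [0, 0.03, 0, 0.03, 0],
    [0, 0, 0, 0.03, 0],
    [0, 0, 0, 0.018, 0],
    [0, 0, 0, 0, 0],
    [0, 0, 0, 0, 0],
  ],
)

```text
time: 9.4
eef_pos: [470.6, -406.6, 59.5]
orientation: [-2.893, -1.218, 0.001]
wrist_force: [-0.0, -0.4, 0.3]
grip_width: -0.0
gripper_force: 0.0
```

play_rows(
  plan=[
    [0, 0, 0, 0.002, 0],
    [0, 0, 0, 0.001, 0],
    [0, 0, 0, 0, 0],
  ],
)

```text
time: 9.7
eef_pos: [470.5, -408.2, 58.1]
orientation: [2.895, 1.216, 0.001]
wrist_force: [0.5, 0.6, -0.6]
grip_width: -0.3
gripper_force: 0.0
```

play_rows(
  plan=[
    [0, 0, 0, 0.001, 0],
    [0, 0, 0, 0, 0],
  ],
)

```text
time: 9.9
eef_pos: [470.3, -408.0, 56.6]
orientation: [2.896, 1.217, 0.0]
wrist_force: [0.2, 0.1, -0.4]
grip_width: 0.2
gripper_force: 0.0
```

play_rows(
  plan=[
    [0, 0, 0, 0.001, 0],
    [0, 0, 0, 0, 0],
  ],
)

```text
time: 10.1
eef_pos: [470.2, -407.9, 55.2]
orientation: [-2.896, -1.217, 0.0]
wrist_force: [1.2, -0.1, -0.5]
grip_width: 0.1
gripper_force: 0.0
```

play_rows(
  plan=[
    [0, 0, 0, 0.001, 0],
    [0, 0, 0, 0, 0],
  ],
)

```text
time: 10.3
eef_pos: [470.2, -407.8, 54.1]
orientation: [-2.896, -1.217, 0.0]
wrist_force: [-0.2, 0.9, -0.0]
grip_width: -0.2
gripper_force: 0.0
```

play_rows(
  plan=[
    [0, 0, 0, 0.001, 0],
    [0, 0, 0, 0, 0],
  ],
)

```text
time: 10.5
eef_pos: [470.2, -407.8, 53.1]
orientation: [-2.896, -1.217, 0.0]
wrist_force: [-0.2, 0.4, 0.2]
grip_width: 0.2
gripper_force: 0.0
```

play_rows(
  plan=[
    [0, 0, 0, 0.001, 0],
    [0, 0, 0, 0, 0],
  ],
)

```text
time: 10.7
eef_pos: [470.4, -407.9, 52.3]
orientation: [2.896, 1.217, 0.0]
wrist_force: [0.2, 0.1, 0.1]
grip_width: -0.1
gripper_force: 0.1
```

play_rows(
  plan=[
    [0, 0, 0, 0.001, 0],
    [0, 0, 0, 0, 0],
  ],
)

```text
time: 10.9
eef_pos: [470.3, -408.0, 51.5]
orientation: [2.896, 1.217, -0.0]
wrist_force: [-0.4, 0.5, 3.2]
grip_width: 0.1
gripper_force: 1.4
```

play_rows(
  plan=[
    [0, 0, 0, 0.001, 0],
    [0, 0, 0, 0, 0],
  ],
)

```text
time: 11.1
eef_pos: [470.3, -408.1, 50.5]
orientation: [2.896, 1.217, -0.0]
wrist_force: [-0.7, -0.3, 3.6]
grip_width: 0.1
gripper_force: 2.0
```

play_rows(
  plan=[
    [0, 0, 0, 0.001, 0],
    [0, 0, 0, 0, 0],
  ],
)

```text
time: 11.3
eef_pos: [470.3, -408.2, 49.4]
orientation: [2.896, 1.217, -0.0]
wrist_force: [-0.7, -0.4, 4.9]
grip_width: 0.1
gripper_force: 2.4
```

play_rows(
  plan=[
    [0, 0, 0, -0.02, 0],
    [0, 0, 0, -0.03, 0],
    [0, -0.006, -0.03, 0, 0],
    [0, -0.008, -0.03, 0, 0],
    [0, -0.008, -0.03, 0, 0],
    [0, -0.008, -0.03, 0.01, 0],
    [0, 0, 0, 0.01, 0],
    [0, 0, 0, 0, 0],
    [0, 0, 0, 0, 0],
  ],
)

```text
time: 12.2
eef_pos: [364.7, -345.8, 79.2]
orientation: [2.895, 1.218, 0.001]
wrist_force: [0.3, -0.0, -0.0]
grip_width: -0.1
gripper_force: 0.0
```

```bash
python3 where.py
python3 - <<'E'
from rig import arm
import cv2,pickle
pickle.dump(arm.state(),open("w5.pkl","wb"));b=arm.camera("wrist");cv2.imwrite("pics/w5full.png",b)
cv2.imwrite("pics/w5.png",cv2.resize(b[60:300,360:640],(700,600),interpolation=cv2.INTER_CUBIC))
E
```

```text
box [np.float64(-132.9), np.float64(-68.3), np.float64(79.2)] [ 0.3 -0.  -0. ] 12.2
```

View pics/w5.png

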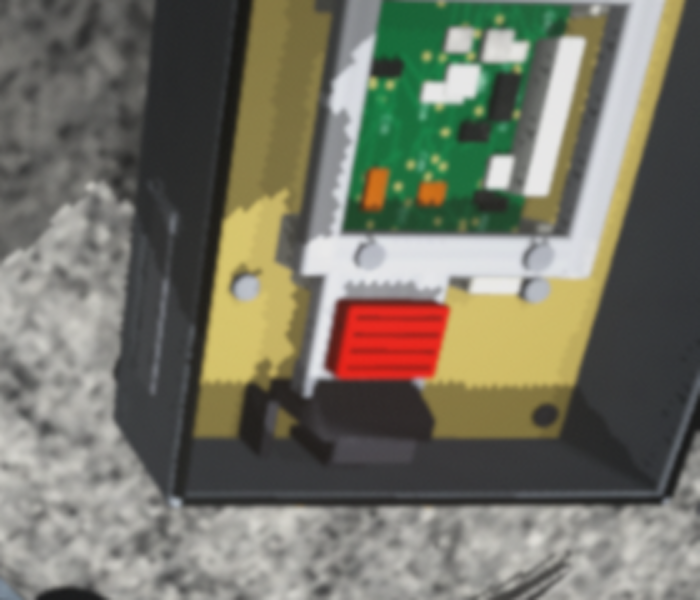

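```bash
cat > fit3.py <<'E'
from geo import *
import pickle
from scipy.optimize import least_squares
from scipy.spatial.transform import Rotation as R
s=pickle.load(open("w5.pkl","rb"));c=dict(arm.calibration("wrist"))
M=np.eye(4);M[:3,:3]=R.from_rotvec(s["orientation"]).as_matrix();M[:3,3]=s["eef_pos"];c["T"]=M@c["T_tool_cam"]
px=np.array([[178,500],[668,500],[178,432+68*.0+500-432],[348,302],[449,307],[436,378],[335,375]])/2.5+[360,60]
px=px[[0,1,3,4,5,6]]
def pts(p,f): return W(p,[[-63,-85,56],[63,-85,56]]+[frm(f,r,x,10) for r,x in((105,-26),(105,-2),(123,-2),(123,-26))])
p0=np.load("p.npy")
for f in(-.02,0,.01,.04,.06): 
    res=lambda p:(proj(pts(np.r_[p,p0[2]],f),c)-px).ravel()
    r=least_squares(res,p0[:2],x_scale=10);print(f,r.x-p0[:2],r.cost,r.fun.reshape(-1,2).round(1).tolist())
res=lambda q:(proj(pts(q[:3],q[3]),c)-px).ravel()
r=least_squares(res,np.r_[p0[:3],.02],x_scale=[10,10,.05,.05]);print(r.x,r.cost)
def tip(z): return proj(W(p0,[[-14,-44,z]]),c)
E
python3 fit3.py
```

```text
-0.02 [0.57167216 1.54027033] 18.106272078109008 [[-1.8, 3.6], [3.3, 0.8], [0.1, 0.1], [0.5, -2.1], [-1.3, -1.5], [-0.5, 0.0]]
0 [0.08299308 2.59114814] 16.098705492584386 [[-3.5, 3.0], [1.8, 0.2], [0.5, 0.1], [1.3, -2.1], [-0.2, -0.9], [0.1, 0.6]]
0.01 [-0.17262176  3.11186782] 18.49099929886448 [[-4.3, 2.8], [1.1, -0.0], [0.6, 0.1], [1.8, -2.1], [0.4, -0.6], [0.4, 0.9]]
0.04 [-0.98506993  4.65416051] 39.47456889105989 [[-7.0, 2.0], [-1.2, -0.8], [1.1, -0.0], [3.0, -2.2], [2.1, 0.1], [1.3, 1.7]]
0.06 [-1.56510005  5.66494308] 65.16153770121086 [[-8.7, 1.6], [-2.7, -1.2], [1.5, -0.1], [3.9, -2.3], [3.3, 0.6], [1.9, 2.2]]
[ 5.08445589e+02 -3.87708390e+02 -7.81101842e-01 -1.11329166e-02] 14.082189959208062
```

The side view shows the tongue end under the dark catch nose (about (370,400)). The fit gives a frame angle of about 0 ± 0.01, which matches the contact height of 52 mm, so the frame is latched. Next I go over and behind the cover.

play_rows(
  plan=[
    [0, 0, 0, -0.03, 0],
    [0, 0, 0, -0.04, 0],
    [0, 0, 0, -0.04, 0],
    [0, 0, 0, -0.04, 0],
    [0, 0, 0, -0.016, 0],
    [0, 0.011, 0.03, 0, 0],
    [0, 0.011, 0.03, 0, 0],
    [0, 0.011, 0.03, 0, 0],
    [0, 0.012, 0.03, 0, 0],
    [0, 0.012, 0.03, 0, 0],
    [0, 0.012, 0.03, 0, 0],
    [0, 0.012, 0.03, 0, 0],
    [0, 0.012, 0.03, 0, 0],
    [0, 0, 0.018, 0, 0],
    [0, 0, 0, 0, 0],
  ],
)

```text
time: 13.75
eef_pos: [615.0, -460.2, 244.0]
orientation: [2.896, 1.218, 0.001]
wrist_force: [-0.6, -0.0, 0.1]
grip_width: -0.3
gripper_force: 0.0
```

```bash
python3 where.py
```

```text
box [np.float64(126.5), np.float64(23.6), np.float64(244.0)] [-0.6 -0.   0.1] 13.75
```

Clear so far. I descend to z≈170 and push in -x along the arc to about 1.0 rad.

play_rows(
  plan=[
    [0, 0, 0, 0.025, 0],
    [0, 0, 0, 0.025, 0],
    [0, 0, 0, 0.022, 0],
    [0, 0, -0.012, 0, 0],
    [0, 0, -0.012, -0.001, 0],
    [0, 0, -0.012, -0.002, 0],
    [0, 0, -0.012, 0, 0],
    [0, 0, -0.012, 0, 0],
    [0, 0, -0.012, 0.003, 0],
    [0, 0, -0.012, 0.003, 0],
    [0, 0, -0.01, 0.005, 0],
    [0, 0, -0.011, 0.005, 0],
    [0, 0, 0, 0, 0],
  ],
)

```text
time: 15.05
eef_pos: [536.8, -384.8, 160.4]
orientation: [-2.895, -1.217, 0.001]
wrist_force: [0.8, 0.4, -0.3]
grip_width: 0.1
gripper_force: 0.0
```

```bash
python3 where.py
python3 - <<'E'
from rig import arm
import cv2
a=arm.camera("scene")[115:265,250:400]
cv2.imwrite("pics/m6.png",cv2.resize(a,(450,450),interpolation=cv2.INTER_CUBIC))
E
```

```text
box [np.float64(18.0), np.float64(23.4), np.float64(160.4)] [ 0.8  0.4 -0.3] 15.05
```

View pics/m6.png

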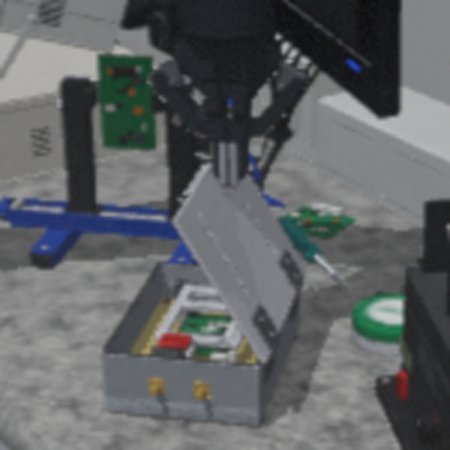

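The cover is at about 1.0 rad and following the finger, with the frame still down (red tab at (175,345)). I continue the arc.

play_rows(
  plan=[
    [0, 0, -0.008, 0.008, 0],
    [0, 0, -0.008, 0.008, 0],
    [0, 0, -0.008, 0.008, 0],
    [0, 0, -0.008, 0.009, 0],
    [0, 0, -0.006, 0.01, 0],
    [0, 0, -0.006, 0.01, 0],
    [0, 0, -0.004, 0.011, 0],
    [0, 0, -0.004, 0.011, 0],
    [0, 0, -0.004, 0.009, 0],
    [0, 0, -0.003, 0.008, 0],
    [0, 0, 0, 0.004, 0],
    [0, 0, 0, 0, 0],
  ],
)

```text
time: 16.3
eef_pos: [495.4, -344.5, 63.5]
orientation: [-2.895, -1.217, 0.001]
wrist_force: [-0.7, 0.3, 0.1]
grip_width: -0.1
gripper_force: 0.0
```

```bash
python3 where.py
```

```text
box [np.float64(-39.9), np.float64(23.6), np.float64(63.5)] [-0.7  0.3  0.1] 16.3
```

play_rows(
  plan=[
    [0, 0, -0.003, 0.001, 0],
    [0, 0, 0, 0.001, 0],
    [0, 0, 0, 0, 0],
  ],
)

```text
time: 16.6
eef_pos: [493.7, -342.6, 62.5]
orientation: [2.896, 1.217, 0.0]
wrist_force: [0.2, 0.5, 0.6]
grip_width: -0.1
gripper_force: 0.0
```

play_rows(
  plan=[
    [0, 0, 0, 0.001, 0],
    [0, 0, 0, 0, 0],
  ],
)

```text
time: 16.8
eef_pos: [493.9, -342.7, 61.5]
orientation: [2.896, 1.217, 0.0]
wrist_force: [-0.4, -0.7, 0.9]
grip_width: 0.1
gripper_force: 0.3
```

play_rows(
  plan=[
    [0, 0, 0, 0.001, 0],
    [0, 0, 0, 0, 0],
  ],
)

```text
time: 17.0
eef_pos: [493.8, -342.7, 60.9]
orientation: [2.896, 1.217, 0.0]
wrist_force: [-1.7, 0.8, 4.8]
grip_width: -0.1
gripper_force: 2.4
```

play_rows(
  plan=[
    [0, 0, 0, 0.001, 0],
    [0, 0, 0, 0, 0],
  ],
)

```text
time: 17.2
eef_pos: [493.9, -342.7, 60.5]
orientation: [2.896, 1.217, 0.0]
wrist_force: [-1.9, 1.2, 8.6]
grip_width: -0.2
gripper_force: 4.5
```

play_rows(
  plan=[
    [0, 0, 0, 0.001, 0],
    [0, 0, 0, 0, 0],
    [0, 0, 0, 0, 0],
  ],
)

```text
time: 17.5
eef_pos: [493.9, -342.8, 60.1]
orientation: [2.895, 1.217, 0.0]
wrist_force: [-4.0, 3.8, 13.0]
grip_width: -0.1
gripper_force: 6.7
```

play_rows(
  plan=[
    [0, 0, 0, -0.004, 0],
    [0, 0, 0, -0.01, 0],
    [0, 0, 0, -0.03, 0],
    [0, 0, 0, -0.04, 0],
    [0, -0.03, -0.03, -0.03, 0],
    [0, -0.03, -0.03, 0, 0],
    [0, -0.03, -0.03, 0, 0],
    [0, 0, 0, 0, 0],
  ],
)

```text
time: 18.3
eef_pos: [362.0, -344.6, 171.3]
orientation: [-2.898, -1.208, 0.006]
wrist_force: [0.8, -0.2, 0.2]
grip_width: 0.1
gripper_force: 0.0
```

```bash
python3 where.py
python3 - <<'E'
from rig import arm
import cv2
a=arm.camera("scene")[165:265,270:380];b=arm.camera("wrist")
cv2.imwrite("pics/m7.png",cv2.hconcat([cv2.resize(a,(440,400),interpolation=cv2.INTER_CUBIC),b[:,260:620]]))
E
```

```text
box [np.float64(-135.7), np.float64(-69.3), np.float64(171.3)] [ 0.8 -0.2  0.2] 18.3
```

View pics/m7.png

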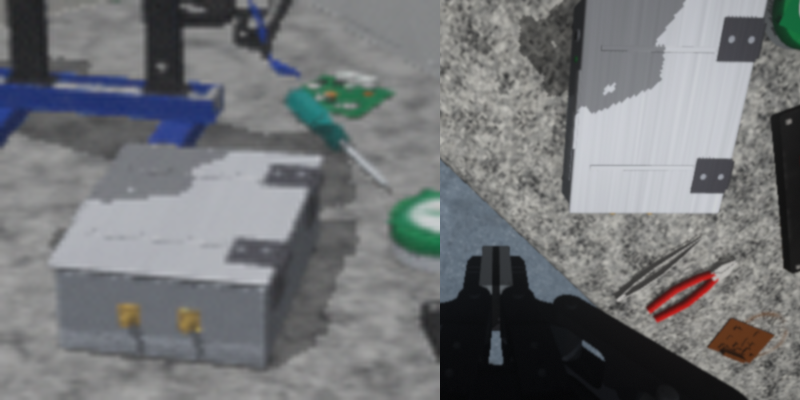

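The cover lies flat and shut (left panel, edge level with the rim at about y=270). The other objects are undisturbed and the robot is clear, so I hand in the job.

```bash
python3 -c "
from rig import arm
print(arm.sign_off())"
```

```text
the job is handed in; nothing more can be done
None
```

The hold-down frame is folded down and, by the side view and its contact height, held by the catch; the cover was then pushed fully shut over it, the robot is clear, and the job was handed in at about 18 s (no verdict was returned).

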